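Lock down the strap splitter with its quarter-turn T-bolt

TASK

The strap splitter on the bench is held down at one end only. Take its spare T-bolt from the wooden tool block, pass the T-head down through the slot under the free end of the splitter's foot, push down against the spring, turn it clockwise (seen from above) a quarter turn to its stop and let the spring draw it up into its notch, so that the bolt stands locked with its bar across the slot. Feel for the slot gently, do not force anything, and leave the other things on the bench where they are.

Things in the scene. Friction and masses are not known exactly. Their poses are not given: they have to be found in the camera images.
- tbolt: Loose steel T-bolt, 70 mm tall, about 0.21 kg, upright in one of the tool block's holes, turned any way. Origin: centre of the underside of the T-head (15 mm above the bench at the start), z up the shank, x along T-head and bar. T-head z 0 to 7 mm: 26 mm (x) by 9 mm (y). Shank 8 mm across, neck 18 mm across at z 41 to 51.
- bar (a point): Centre of the T-bolt's bar handle, 60 mm above its origin; axes as the bolt's. The bar is 50 mm (x) by 12 mm (y) by 20 mm (z), parallel to the T-head; pinch it across its 12 mm. The head at the foot shows the same direction as the bar.
- collar (a point): Centre of the underside of the T-bolt's spring collar, 15 mm above the bolt's origin when not pushed up. Flange 46 mm across, 5 mm thick, on it a sleeve 24 mm across, 6 mm tall. It slides up the shank 14.5 mm against a spring: 4 N to start, 0.7 N more per mm. In the tool block the bolt hangs by it.
- splitter: Strap splitter fixed to the bench: wooden block 140 (x) x 340 (y) x 35 mm, on it a grey cast foot, top 43 mm above the bench, in the middle two cheeks and rollers up to 118 mm. Origin: centre of the block's underside. Free end: -y; at +y an identical bolt is already locked. Its receptacle bends and the job is spoiled if the bolt presses on the splitter with over 50 N.
- seat (a point): Centre of the 47 (x) x 24 (y) mm opening in the foot's free end, 8 mm below the foot's top, level with the top of the receptacle plate under it; axes as the splitter's. The receptacle was clamped by eye: its slot, 28.2 (x) x 11.2 (y) mm, runs along x, its centre up to 9 mm off this point in x and 6 mm in y. That offset is not measured: see or feel it. It does not shift under hand force.
- notch (a point): The point 13 mm below the seat. The slotted plate is 10 mm thick: the T-head is free to turn with its underside 17.5 mm or more below the seat (collar at its end at 21.5). The collar meets the foot at 7 mm; the spring gives 12 N at 18 mm. Stops allow only 90 degrees clockwise. A groove along y under the plate, 4 mm deep, takes the head: locked, its underside is 13 mm below the seat, bar along y, 7 degrees play.
- rack: Low wooden tool block, 230 (x) x 60 (y) x 30 mm, fixed; origin at the centre of its underside. Three holes 33 mm wide, 22 mm deep, at x -80, 0 and 80 mm: one holds the T-bolt, the others the slickers.
- slicker_a: Turned dark-wood edge slicker, 100 mm tall, 26 mm across, standing in a hole of the tool block; origin at its foot. Bystander.
- slicker_b: A second such slicker in another hole. Bystander.
- tin: Round aluminium wax tin, 62 mm across, 22 mm tall, between tool block and splitter; origin at its underside. Bystander.
- mallet: Hammer lying on the bench beyond the splitter; origin at its underside. Bystander.
Not all that is in view belongs to the job. What is meant by the tbolt is not blue or green, and is the larger of those in its own colour.

How it is judged:
On the way:
1. the T-head has passed down into the slot, the bar still in line with the slot (z of tbolt in the frame of seat below -0.0135 m and horizontal distance between tbolt and seat below 0.014 m and angle between the x axis of tbolt and the x axis of splitter, either way round below 0.25 rad), for 0.05 s.
At the end, for the whole second after the job is handed in: The bolt stands upright (within 7 degrees) in the free end's opening (within 14 mm of its centre), its bar across the slot (within 10 degrees of the splitter's y axis), drawn up in the notch (underside of the T-head 11 to 14.7 mm below the seat point), released and at rest (angle between the x axis of tbolt and the y axis of splitter, either way round below 0.18 rad and z of tbolt in the frame of seat between -0.0147 and -0.011 m and horizontal distance between tbolt and seat below 0.014 m and angle between tbolt's own z axis and vertical below 0.12 rad and linear speed of tbolt below 0.02 m/s); the robot touches nothing.
It fails at once if the bolt is pressed on the splitter with more than 50 N (contact force between tbolt and splitter above 50 N).
It fails at once if a slicker, the tin or the mallet is moved by more than 25 mm (distance of any of slicker_a, slicker_b, tin, mallet from where it was at the start of the episode above 0.025 m).
It also fails if it takes over 61 s, if anything falls off the work surface, if the arm or the gripper's body presses on something with over 40 N, if the wrist force passes 120 N, or if a joint passes its speed limit or range.

ROBOT

A 7-joint arm with a two-finger parallel gripper is mounted at the origin on the work surface. World frame = base frame: x ahead of the robot, y to its left, z up, the work surface at z = 0. Lengths are in m, angles in rad, forces in N, time in s.
With the tool pointing down it reaches from about 0.4 to 0.85 m from the base axis. Payload 10.4 kg.
Tool frame: the origin (TCP) lies midway between the tips of the shut fingers; the grasp point (between the pads) lies 19 mm behind it (manip.tcp_to_grasp is the distance from the TCP to the grasp point, in m); x points along the fingers, y is the direction in which the jaws open and shut, and the axes are right-handed (so a half turn about x gives the same grasp; the last joint's range is limited). The gripper opens to 85 mm and grips with 20 to 120 N. Pads are 22 mm wide; open, the fingers measure 114 mm over their backs; the gripper's body (76 mm by 85 mm) begins 54 mm behind the grasp point. The pads swing forward as they close: fully open they stand 13 mm farther back than shut.
Start: joints at [-1.125, 0.332, -0.065, 1.46, 0.022, 1.35, -0.088], TCP at [0.282, 0.558, 0.231] pointing down, gripper open.
Joint ranges: [-2.6, 2.6], [-0.5, 2.12], [-1.47, 1.34], [0.16, 2.42], [-1.27, 4.41], [0.06, 2.06], [-2.6, 2.6]. Speed limits (rad/s): [2.22, 2.22, 2.79, 2.79, 3.14, 3.14, 3.14].

INTERFACE

Orientations are given as a unit quaternion [x, y, z, w].
In Python, from workcell import monitor, viewer, manip gives the robot as it stands. The module is installed in compiled form; this text tells all that it offers.
- The arm moves only by the tool send_rows, never from a script. Its arguments are lists of equal length, an entry for each row: "grip": the closure in counts, from 0 (fully open) to 255 (shut); "offset": the shift along the tool's x, y, z in mm, a list of three; "twist": the turn about the tool's x in degrees. In form: {"grip": [grip, ...], "offset": [[tx, ty, tz], ...], "twist": [twist, ...]}. A call has exactly 5 rows; each row is the pose to reach, as a shift and turn from the pose commanded when the call began, along the tool's axes at that moment; what a row does not reach only later rows make up. A row lasts 1/12 s, in which the tool goes at most 41.7 mm and 7.16 degrees, less where a joint would pass 70% of its speed; a pose out of reach is approached as far as the arm can. A call with a gripper value outside its range is refused whole. The fingers move at their own pace and stop on an object; "newtons" is the grip in N (left out, the last holds). Time passes only in rows, so rows that repeat a pose let the fingers close, or fill a call up. It gives the time, the measured TCP pose, the force and the opening at its end, in the units of the state.
- monitor.get_obs(): the state, without advancing time (a new reading comes with each control period).
- viewer.camera(name): name is "side" or "top"; returns (picture, depth): 420x560x3 uint8, blue, green, red; 420x560 float32, m along the optical axis (not along the pixel's ray), 0 where there is no reading.
- viewer.camera_model(name): a dict with "camera_matrix" (3x3 intrinsics, pixels), "R" (3x3) and "t" (3): a world point X has camera coordinates R X + t. Camera axes: x right, y down, z forward; pixel columns grow to the right and rows downward; lengths in m; the calibration is good to about 2 mm. A picture is of the moment at which its call begins. camera_model takes no time and is no camera call.
- manip.hand_in(): hands the job in, once; it reports no verdict.
Trained networks look in the newest picture that a camera, given by its name, has taken for a name from the list of things; names that differ only in an ending like _2 or _b are one class to them, and where a whole thing is asked for, a point or a joint stands for the part that bears it (a point fixed in the world has none). Each returns a list of dicts, best first, with "score" (0 to 1); they miss things now and then, are a little off and sometimes report something else, mostly with a low value. They report only what shows in the picture. A call takes as long as a camera call. They do not tell look-alikes from the thing itself.
- viewer.recognise(target, camera): "box" ([left, top, width, height] in pixels, round what is visible of it).
- viewer.regions_of(target, camera): "region" (420x560 bool, what is visible of it) and "box" ([left, top, width, height] in pixels, round what is visible of it).
- viewer.spot_point(target, camera): "position" ([column, row] in pixels: a listed point, or the origin of a listed thing).
The state is a dict: "clock": time; "joint_pos": joint angles; "joint_velocities": joint speeds; "tau": joint torques, N m; "position": TCP position; "ee_rot": TCP orientation; "ft_force": force on the tool from outside, world axes, zero at the start; "torque": the same for the moment, N m; "grip_width": opening from 0.0 (shut) to 1.0 (fully open).
Only numpy, scipy, OpenCV 4.12 (cv2) and the standard library are available. Lean on these libraries where they do the work, as an engineer would, in place of code of your own. Each camera call takes 0.05 s, during which the arm holds its last target.

## Working session

There is one attempt and no reset: what is moved stays moved. The work goes in short steps, Python scripts to look and compute and a tool call to move; the robot and the scene stay as the last step left them, time stands still between calls to the robot, and variables do not carry over. Pictures are saved under pics/ and viewed, and the job is handed in when it is done.

Besides the shell and the picture viewer there is one more tool, called after "Emit:" as a command line: name --pt "numbers of a row" for each row, then --argument value for the rest. send_rows: Moves the arm, as the interface text tells. Its arguments: {"type":"object","properties":{"grip":{"type":"array","items":{"type":"number"}},"offset":{"type":"array","items":{"type":"array","items":{"type":"number"}}},"twist":{"type":"array","items":{"type":"number"}},"newtons":{"type":"number"}},"required":["grip","offset","twist"]}

```bash
mkdir -p pics; python3 - <<'E'
from workcell import monitor, viewer, manip
import cv2,numpy as np
o=monitor.get_obs(); print({k:np.round(v,4) for k,v in o.items()})
for n in("side","top"):
    p,d=viewer.camera(n); cv2.imwrite(f"pics/{n}0.png",p); np.save(f"pics/{n}0.npy",d)
    m=viewer.camera_model(n); print(n,m)
    for t in ("tbolt","bar","collar","seat","splitter","rack","tin"):
        print(t,[(np.round(r["position"],1),round(r["score"],2)) for r in viewer.spot_point(t,n)][:4])
print(manip.tcp_to_grasp)
E
```

```text
{'clock': np.float64(0.0), 'joint_pos': array([-1.1245,  0.3329, -0.0647,  1.4609,  0.0216,  1.3499, -0.0885]), 'joint_velocities': array([-0.    , -0.0018, -0.    ,  0.0002,  0.0003,  0.0011,  0.0002]), 'tau': array([ 7.00000e-04, -6.25457e+01,  4.96000e-02, -3.91591e+01,
        1.62000e-02,  1.03000e-02, -0.00000e+00]), 'position': array([0.2822, 0.5573, 0.2305]), 'ee_rot': array([ 0.1638,  0.6879, -0.1647,  0.6877]), 'ft_force': array([ 0.0802, -0.3   , -0.4643]), 'torque': array([-0.052 ,  0.0545, -0.0038]), 'grip_width': np.float64(0.9998)}
side {'camera_matrix': array([[403.79920305,   0.        , 280.62975472],
       [  0.        , 403.79920305, 214.3077995 ],
       [  0.        ,   0.        ,   1.        ]]), 'R': array([[ 0.78235862, -0.62277469, -0.00816562],
       [-0.36864612, -0.4524635 , -0.81202021],
       [ 0.50201099,  0.63830123, -0.58357219]]), 't': array([-0.55228033,  0.2539476 ,  0.66488518])}
tbolt [(array([306.5, 296.6]), 0.79), (array([352.4, 339.8]), 0.64), (array([271.3, 277.9]), 0.63), (array([381.3, 305.4]), 0.53)]
bar [(array([357.5, 314.8]), 0.91)
[... 545 characters left out ...]
, -0.99980107, -0.00963722],
       [-0.98115494,  0.01899045, -0.19228712],
       [ 0.19243189,  0.00609776, -0.98129139]]), 't': array([-0.05946522,  0.6261471 ,  0.81207849])}
tbolt [(array([439.1, 246.4]), 0.83), (array([383.1, 249.7]), 0.77), (array([425. , 197.1]), 0.57), (array([327.4, 261.4]), 0.54)]
bar [(array([390.7, 245. ]), 0.95), (array([448. , 241.9]), 0.91), (array([433.9, 197.3]), 0.71), (array([331.9, 257. ]), 0.62)]
collar [(array([330.5, 257.6]), 0.64), (array([382.5, 252.9]), 0.56), (array([443.8, 245.7]), 0.55), (array([429.6, 194.5]), 0.52)]
seat [(array([183.3, 274. ]), 0.94)]
splitter []
rack [(array([378.7, 250.6]), 0.82)]
tin [(array([306.8, 212. ]), 0.74)]
0.0187
```

View pics/side0.png

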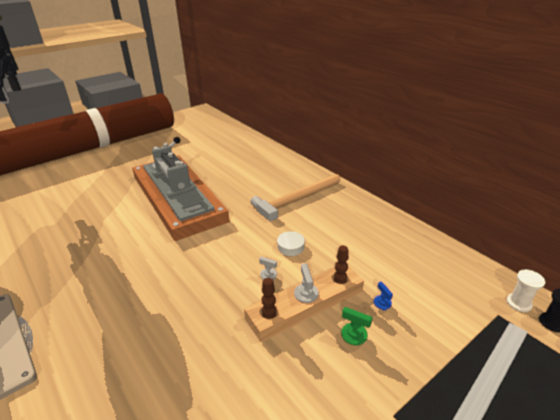

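View pics/top0.png

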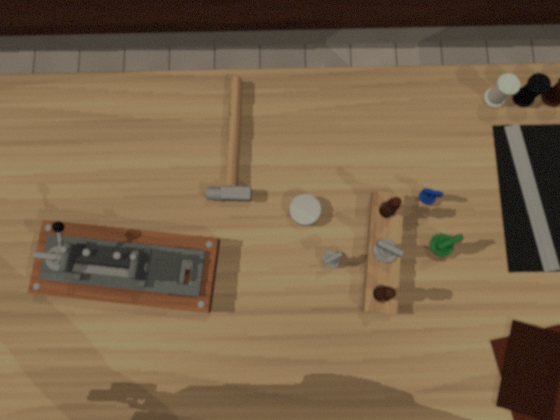

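```bash
python3 - <<'E'
import cv2
p=cv2.imread("pics/top0.png"); cv2.imwrite("pics/topc.png",cv2.resize(p[170:300,290:490],None,fx=4,fy=4,interpolation=cv2.INTER_CUBIC))
cv2.imwrite("pics/tops.png",cv2.resize(p[200:330,100:290],None,fx=4,fy=4,interpolation=cv2.INTER_CUBIC))
p=cv2.imread("pics/side0.png"); cv2.imwrite("pics/sidec.png",cv2.resize(p[220:360,230:420],None,fx=4,fy=4,interpolation=cv2.INTER_CUBIC))
E
```

```text
(no output)
```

View pics/topc.png

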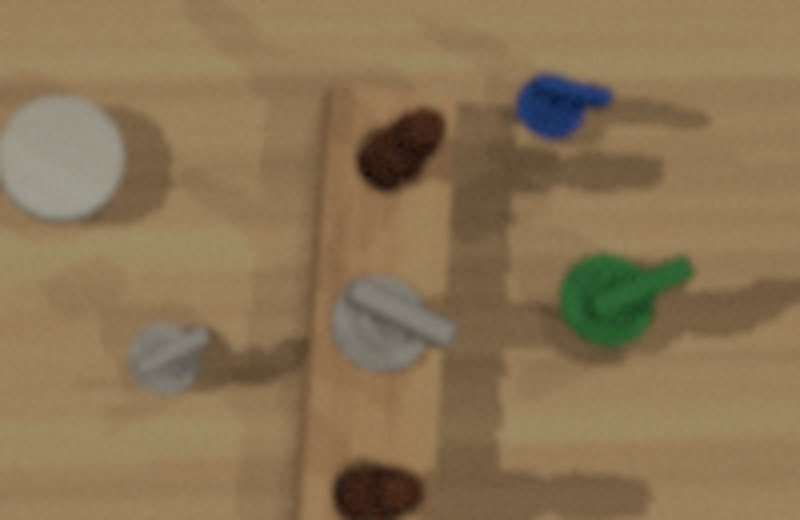

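View pics/tops.png

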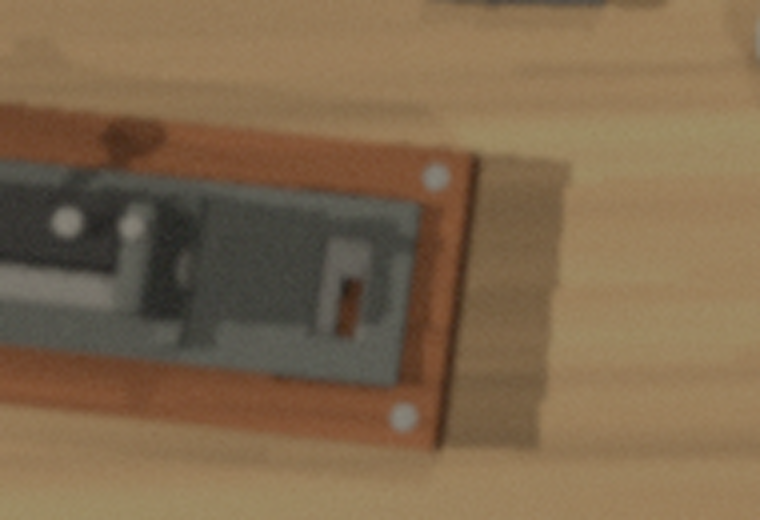

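View pics/sidec.png

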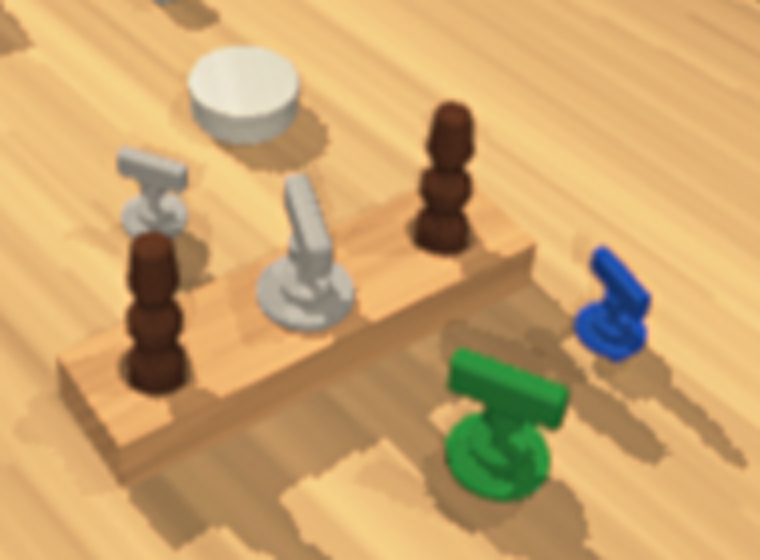

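The wanted T-bolt is the grey one in the middle of the rack, with its bar at about (390,248) in top. The smaller grey one at (331,258) is a decoy. The brown slot shows inside the opening at about (187,277). I'll measure both from depth next.

```bash
cat > h.py <<'E'
import numpy as np,cv2
from workcell import monitor, viewer, manip
def cloud(d,n):
    m=viewer.camera_model(n);K=m["camera_matrix"]
    v,u=np.mgrid[:d.shape[0],:d.shape[1]]
    P=np.stack([(u-K[0,2])/K[0,0]*d,(v-K[1,2])/K[1,1]*d,d],-1)
    return (P-m["t"])@m["R"]
def topix(X,n):
    m=viewer.camera_model(n);c=m["R"]@np.array(X)+m["t"];q=m["camera_matrix"]@c;return q[:2]/q[2]
def onplane(uv,z,n):
    m=viewer.camera_model(n);r=m["R"].T@np.linalg.inv(m["camera_matrix"])@[uv[0],uv[1],1.];c=-m["R"].T@m["t"]
    return c+r*(z-c[2])/r[2]
def rect(mask,W):
    pts=W[mask][:,:2].astype(np.float32)*1000
    (c,s,a)=cv2.minAreaRect(pts);return np.round(c,1),np.round(s,1),round(a,1),len(pts)
E
python3 - <<'E'
from h import *
for n,c in(("top",(390,248)),("side",(307,280))):
    d=np.load(f"pics/{n}0.npy");W=cloud(d,n)
    v,u=np.mgrid[:420,:560];near=(abs(u-c[0])<30)&(abs(v-c[1])<30)&(d>0)
    print(n,"zmax",W[near][:,2].max())
    for lo in(.066,.075,.08):
        m=near&(W[...,2]>lo)
        P=W[m]; print(lo,rect(m,W),P.mean(0).round(4))
    print("bench",np.median(W[330:400,250:300,2]) if n=="top" else '')
d=np.load("pics/top0.npy");W=cloud(d,"top")
v,u=np.mgrid[:420,:560]
foot=(u>100)&(u<215)&(v>225)&(v<310)
z=W[...,2]
m=foot&(z>.038)&(z<.048)&(u>150); print("foot",rect(m,W),np.median(z[m]))
print((z[262:292,176:200:1]*1000).round().astype(int))
m=(u>20)&(u<225)&(v>215)&(v<320)&(z>.028); m=m.astype(np.uint8)
m=cv2.morphologyEx(m,cv2.MORPH_OPEN,np.ones((3,3)))>0
print("block",rect(m&(z<.05),W))
for n in("top","side"):
  viewer.camera(n)
  for t in("seat","notch"):print(n,t,[(r["position"],r["score"],onplane(r["position"],.035 if t=="seat" else .022,n)) for r in viewer.spot_point(t,n)])
E
```

```text
top zmax 0.08858286729261906
0.066 (array([ 552.5, -266.7]), array([49.2, 14.8]), 65.2, 234) [ 0.5523 -0.2664  0.0826]
0.075 (array([ 553.5, -267.3]), array([49.1, 12.7]), 61.8, 208) [ 0.5527 -0.2668  0.0841]
0.08 (array([ 553.5, -267.4]), array([48.9, 12.6]), 62.6, 192) [ 0.5528 -0.2673  0.0846]
bench 0.00017927569398859975
side zmax 0.08722278263778559
0.066 (array([ 578.2, -264.5]), array([93.6, 41.2]), 12.6, 215) [ 0.5502 -0.2737  0.0807]
0.075 (array([ 577. , -263.8]), array([92.4, 39.9]), 13.8, 170) [ 0.5501 -0.2728  0.0833]
0.08 (array([ 577.2, -263.7]), array([92.1, 39.9]), 13.8, 147) [ 0.5515 -0.2713  0.0842]
bench 
foot (array([520.8, 114.8]), array([119.5, 137.3]), 86.1, 2141) 0.043060108705771066
[[ 41  46  43  41  40  37  32  34  37  35  32  33  33  37  32  34  35  35
   46  42  40  45  46  44]
 [ 44  44  43  43  41  34  35  35  36  34  40  36  36  34  37  33  34  33
   42  44  41  43  46  42]
 [ 40  44  44  43  39  35  37  35 917  37  35  33  36  36  34  38  35  41
   44  43  44  42  43  43]
 [ 43  43  41  43  43  36  33  33  36  34  34  33  35  36  36  34  37  42
   43
[... 2331 characters left out ...]
  42  43  42]
 [ 45  43  44  42  46  42  41  44  44  43  42  42  44  45  43  45  41  44
   43  43  44  43  41  44]
 [ 44  44  44  44  44  43  44  43  43  44  42  43  43  45  41  42  41  41
   45  43  43  41  41  42]
 [ 43  43  44  41  41  41  44  43  43  43  45  43  45  45  46  44  43  42
   43  42  40  44  42  43]]
block (array([535.4, 225.5]), array([342.8, 140.5]), 83.0, 10155)
top seat [([186.5, 274.0], 0.84, array([0.51506637, 0.10508652, 0.035     ]))]
top notch [([188.6, 272.5], 0.6, array([0.51868074, 0.10382424, 0.022     ]))]
side seat [([192.8, 207.8], 0.6, array([0.52138585, 0.1083838 , 0.035     ]))]
side notch [([193.9, 212.3], 0.6, array([0.52187053, 0.10737487, 0.022     ]))]
```

```bash
python3 - <<'E'
from h import *
from scipy.spatial.transform import Rotation as R
M=R.from_quat(monitor.get_obs()["ee_rot"]).as_matrix();print(M.round(3)); print("tool y yaw",np.degrees(np.arctan2(M[1,1],M[0,1])))
ps=[];ds=[]
for i in range(6):
    p,d=viewer.camera("top");ps.append(p.astype(float));ds.append(d)
d=np.median(ds,0);p=np.mean(ps,0);np.save("pics/topavg.npy",d);cv2.imwrite("pics/topavg.png",p.astype(np.uint8))
W=cloud(d,"top");z=W[...,2];v,u=np.mgrid[:420,:560]
# slot
m=(u>180)&(u<195)&(v>260)&(v<287)&(z<.0315)
uv=np.stack([u[m],v[m]],1)
P=np.array([onplane(q,.035,"top") for q in uv])
print("slot",m.sum(),P.mean(0),cv2.minAreaRect(P[:,:2].astype(np.float32)*1000))
m=(u>176)&(u<198)&(v>250)&(v<287)&(z<.039)
P=np.array([onplane(q,.043,"top") for q in np.stack([u[m],v[m]],1)])
print("open",m.sum(),P.mean(0),cv2.minAreaRect(P[:,:2].astype(np.float32)*1000))
# block orient
m=((u>20)&(u<225)&(v>215)&(v<320)&(z>.025)).astype(np.uint8)
m=cv2.morphologyEx(m,cv2.MORPH_OPEN,np.ones((3,3)))>0
b=m&(abs(z-.035)<.004)
print("block",cv2.minAreaRect(W[b][:,:2].astype(np.float32)*1000))
f=m&(abs(z-.043)<.003);f=cv2.morphologyEx(f.astype(np.uint8),cv2.MORPH_OPEN,np.ones((5,5)))>0
print("foot",cv2.minAreaRect(W[f][:,:2].astype(np.float32)*1000))
# bar
n=(abs(u-390)<25)&(abs(v-248)<25)&(z>.078)
Q=W[n];c=Q.mean(0);w,V=np.linalg.eigh(np.cov((Q-c)[:,:2].T));print("bar",n.sum(),c,cv2.minAreaRect(Q[:,:2].astype(np.float32)*1000),np.degrees(np.arctan2(V[1,1],V[0,1])))
fl=(abs(u-385)<25)&(abs(v-250)<25)&(abs(z-.0355)<.003)
fl=cv2.morphologyEx(fl.astype(np.uint8),cv2.MORPH_OPEN,np.ones((3,3)))>0
print("flange",cv2.minEnclosingCircle(W[fl][:,:2].astype(np.float32)*1000))
print(monitor.get_obs()["clock"])
E
```

```text
[[ 0.     0.452  0.892]
 [ 0.     0.892 -0.452]
 [-1.     0.    -0.   ]]
tool y yaw 63.14171589646534
slot 83 [0.51171463 0.10453062 0.035     ] ((511.43597412109375, 104.58926391601562), (10.126461029052734, 26.890260696411133), 83.00346374511719)
open 320 [0.52014822 0.10519062 0.043     ] ((520.2208251953125, 105.32564544677734), (23.355703353881836, 46.51889419555664), 82.83818817138672)
block ((535.16259765625, 225.03250122070312), (340.8673400878906, 140.13230895996094), 82.94847869873047)
foot ((535.12939453125, 224.93154907226562), (300.49298095703125, 85.01593780517578), 82.94664001464844)
bar 198 [ 0.55283409 -0.26702836  0.08450633] ((553.5810546875, -267.42181396484375), (49.46747589111328, 12.305803298950195), 62.40745544433594) 62.82647983822425
flange ((553.194580078125, -267.5680236816406), 22.830448150634766)
1.4
```

```bash
cat > plan.py <<'E'
import sys;from h import *
from scipy.spatial.transform import Rotation as R
def frame(yaw):
    a=np.radians(yaw);y=np.array([np.cos(a),np.sin(a),0]);x=np.array([0,0,-1.]);return np.stack([x,y,np.cross(x,y)],1)
def plan(target,yaw,n,lim=None):
    o=monitor.get_obs();p=o["position"]*1000;M=R.from_quat(o["ee_rot"]).as_matrix();y0=np.degrees(np.arctan2(M[1,1],M[0,1]))
    t=np.array(target)*1000
    print("now",p.round(1),"yaw",round(y0,2),"clk",round(float(o["clock"]),2),"F",o["ft_force"].round(1),"T",o["torque"].round(2),"w",round(float(o["grip_width"]),3))
    for i in range(n):
        f=(i+1)/n; q=p+(t-p)/(n-i); y1=y0+(yaw-y0)/(n-i)
        d=frame(y0).T@(q-p)
        print("call",i,"end off",d.round(1),"twist",round(-(y1-y0),2))
        p,y0=p+frame(y0)@np.round(d,0 if n>1 else 2),y0-round(-(y1-y0),1)
if __name__=="__main__":
    a=list(map(float,sys.argv[1:]));plan(a[:3],a[3],int(a[4]))
E
python3 plan.py 0.5533 -0.2673 0.2 -27.5 5
```

```text
now [282.4 557.6 231.3] yaw 63.14 clk 1.4 F [ 0.1 -0.  -0.4] T [0.03 0.   0.01] w 1.003
call 0 end off [   6.3 -122.7  122.9] twist 18.13
call 1 end off [  6.3 -78.4 154.9] twist 18.14
call 2 end off [  6.4 -26.5 171.6] twist 18.15
call 3 end off [  6.7  28.2 171. ] twist 18.17
call 4 end off [  6.3  80.5 153.6] twist 18.14
```

Emit:
send_rows --grip '[0,0,0,0,0]' --pt "1 -25 25" --pt "2 -49 49" --pt "4 -74 74" --pt "5 -98 98" --pt "6 -123 123" --twist '[3.6,7.2,10.8,14.4,18]'

```text
clock: 1.82
position: [0.3367, 0.3908, 0.2253]
ee_rot: [0.271, 0.653, -0.271, 0.653]
ft_force: [0.6, 1.2, 0.5]
grip_width: 1.002
```

Emit:
send_rows --grip '[0,0,0,0,0]' --pt "1 -16 31" --pt "2 -31 62" --pt "4 -47 93" --pt "5 -62 124" --pt "6 -78 155" --twist '[3.6,7.2,10.8,14.4,18]'

```text
clock: 2.23
position: [0.3917, 0.2261, 0.2195]
ee_rot: [0.37, 0.603, -0.369, 0.603]
ft_force: [0.9, 0.1, 0.3]
grip_width: 1.0
```

Emit:
send_rows --grip '[0,0,0,0,0]' --pt "1 -5 34" --pt "2 -10 69" --pt "4 -16 103" --pt "5 -21 138" --pt "6 -26 172" --twist '[3.6,7.2,10.8,14.4,18]'

```text
clock: 2.65
position: [0.447, 0.0609, 0.2136]
ee_rot: [0.46, 0.537, -0.459, 0.538]
ft_force: [0.4, 1.4, -0.4]
grip_width: 0.998
```

```bash
python3 plan.py 0.5533 -0.2673 0.15 -27.5 2
```

```text
now [447.   60.9 213.6] yaw 8.96 clk 2.65 F [ 0.4  1.4 -0.4] T [ 0.04 -0.09 -0.01] w 0.998
call 0 end off [ 31.8  27.  170.4] twist 18.23
call 1 end off [ 31.6  78.9 153.8] twist 18.26
```

Emit:
send_rows --grip '[80,80,80,80,80]' --pt "6 5 34" --pt "13 11 68" --pt "19 16 102" --pt "25 22 136" --pt "31 27 170" --twist '[3.6,7.2,10.8,14.4,18]'

```text
clock: 3.07
position: [0.5008, -0.1024, 0.1823]
ee_rot: [0.538, 0.459, -0.537, 0.459]
ft_force: [0.7, -0.7, 0.5]
grip_width: 0.686
```

Emit:
send_rows --grip '[80,80,80,80,80]' --pt "8 20 38" --pt "16 40 76" --pt "24 60 115" --pt "31 78 151" --pt "31 78 151" --twist '[4,8,13,18.2,18.2]'

```text
clock: 3.48
position: [0.5532, -0.2689, 0.1495]
ee_rot: [-0.604, -0.365, 0.607, -0.366]
ft_force: [-0.1, 0.4, 0.5]
grip_width: 0.682
```

```bash
python3 plan.py 0.5533 -0.2673 0.069 -27.5 1
```

```text
now [ 553.2 -268.9  149.5] yaw -27.71 clk 3.48 F [-0.1  0.4  0.5] T [-0.    0.01  0.04] w 0.682
call 0 end off [80.5 -0.6 -1.5] twist -0.21
```

Emit:
send_rows --grip '[80,80,80,80,80]' --pt "10 0 0" --pt "20 0 -1" --pt "30 -1 -1" --pt "38 -1 -1.5" --pt "38 -1 -1.5" --twist '[0,0,0,0,0]'

```text
clock: 3.9
position: [0.5533, -0.2578, 0.1113]
ee_rot: [-0.602, -0.371, 0.603, -0.369]
ft_force: [-1.0, -0.4, 0.9]
grip_width: 0.689
```

```bash
python3 plan.py 0.5533 -0.2673 0.069 -27.5 1; python3 - <<'E'
from h import *
p,d=viewer.camera("side");q,_=viewer.camera("top")
a=cv2.resize(p[190:340,220:400],None,fx=3.3,fy=3.3);b=cv2.resize(q[170:320,300:480],None,fx=3.3,fy=3.3)
cv2.imwrite("pics/a1.png",cv2.resize(np.hstack([a,b]),None,fx=.67,fy=.67))
E
```

```text
now [ 553.3 -257.8  111.3] yaw -26.91 clk 3.9 F [-1.  -0.4  0.9] T [-0.   -0.02 -0.02] w 0.689
call 0 end off [42.3  4.3  8.4] twist 0.59
```

View pics/a1.png

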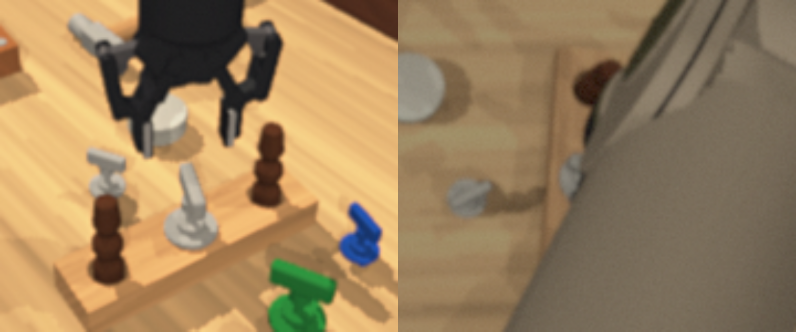

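Emit:
send_rows --grip '[80,80,80,80,80]' --pt "0 1 2" --pt "0 2 4" --pt "0 4 8" --pt "0 4 8" --pt "0 4 8" --twist '[0.5,0.5,0.5,0.5,0.5]'

```text
clock: 4.42
position: [0.5538, -0.2698, 0.1135]
ee_rot: [0.605, 0.366, -0.605, 0.366]
ft_force: [0.6, -0.1, -0.0]
grip_width: 0.688
```

```bash
python3 plan.py 0.5533 -0.2673 0.069 -27.5 1
```

```text
now [ 553.8 -269.8  113.5] yaw -27.6 clk 4.42 F [ 0.6 -0.1 -0. ] T [ 0.   -0.01  0.03] w 0.688
call 0 end off [44.5 -1.6 -2. ] twist -0.1
```

Emit:
send_rows --grip '[80,80,80,80,80]' --pt "0 0 0" --pt "0 0 0" --pt "0 0 0" --pt "0 0 0" --pt "0 0 0" --twist '[0,0,0,0,0]'

```text
clock: 4.83
position: [0.5539, -0.2691, 0.1133]
ee_rot: [0.605, 0.367, -0.605, 0.367]
ft_force: [0.5, -0.3, -0.2]
grip_width: 0.69
```

```bash
python3 plan.py 0.5533 -0.2673 0.069 -27.5 1
```

```text
now [ 553.9 -269.1  113.3] yaw -27.55 clk 4.83 F [ 0.5 -0.3 -0.2] T [ 0.02  0.02 -0.03] w 0.69
call 0 end off [44.3 -1.4 -1.3] twist -0.05
```

Emit:
send_rows --grip '[80,80,80,80,80]' --pt "9 0 0" --pt "20 -1 -1" --pt "32 -1 -1" --pt "44 -1 -1" --pt "44 -1 -1" --twist '[0,0,0,0,0]'

```text
clock: 5.25
position: [0.5518, -0.2668, 0.0658]
ee_rot: [-0.604, -0.368, 0.606, -0.365]
ft_force: [-0.3, -0.3, 0.1]
grip_width: 0.685
```

Emit:
send_rows --grip '[80,120,170,200,220]' --pt "0 0 0" --pt "0 0 0" --pt "0 0 0" --pt "0 0 0" --pt "0 0 0" --twist '[0,0,0,0,0]' --newtons 25

```text
clock: 5.67
position: [0.5537, -0.2679, 0.0698]
ee_rot: [0.605, 0.366, -0.604, 0.367]
ft_force: [0.7, 0.0, 0.1]
grip_width: 0.142
```

Emit:
send_rows --grip '[240,255,255,255,255]' --pt "0 0 0" --pt "0 0 0" --pt "0 0 0" --pt "0 0 0" --pt "0 0 0" --twist '[0,0,0,0,0]' --newtons 80

```text
clock: 6.08
position: [0.5537, -0.2678, 0.0695]
ee_rot: [0.605, 0.366, -0.605, 0.367]
ft_force: [0.2, -0.2, 2.8]
grip_width: 0.114
```

```bash
python3 plan.py 0.5533 -0.2673 0.069 -27.5 1
```

```text
now [ 553.7 -267.8   69.5] yaw -27.56 clk 6.08 F [ 0.2 -0.2  2.8] T [ 0.08 -0.02  0.06] w 0.114
call 0 end off [ 0.5 -0.6 -0.3] twist -0.06
```

Emit:
send_rows --grip '[255,255,255,255,255]' --pt "-10 0 0" --pt "-25 0 0" --pt "-45 0 0" --pt "-65 0 0" --pt "-80 0 0" --twist '[0,0,0,0,0]' --newtons 100

```text
clock: 6.5
position: [0.5534, -0.268, 0.1511]
ee_rot: [0.605, 0.366, -0.605, 0.367]
ft_force: [-0.5, -1.1, -2.4]
grip_width: 0.109
```

```bash
python3 plan.py 0.5115 0.1046 0.15 83 4; python3 - <<'E'
from h import *
p,d=viewer.camera("side");np.save("pics/s2.npy",d)
cv2.imwrite("pics/a2.png",cv2.resize(p[150:340,220:420],None,fx=3,fy=3))
E
```

```text
now [ 553.4 -268.   151.1] yaw -27.58 clk 6.5 F [-0.5 -1.1 -2.4] T [ 0.02 -0.08  0.  ] w 0.109
call 0 end off [  0.3 -52.4 -77.7] twist -27.64
call 1 end off [  0.4 -10.6 -93.1] twist -27.66
call 2 end off [  0.5  34.1 -87.4] twist -27.64
call 3 end off [  0.1  70.9 -61.9] twist -27.68
```

View pics/a2.png

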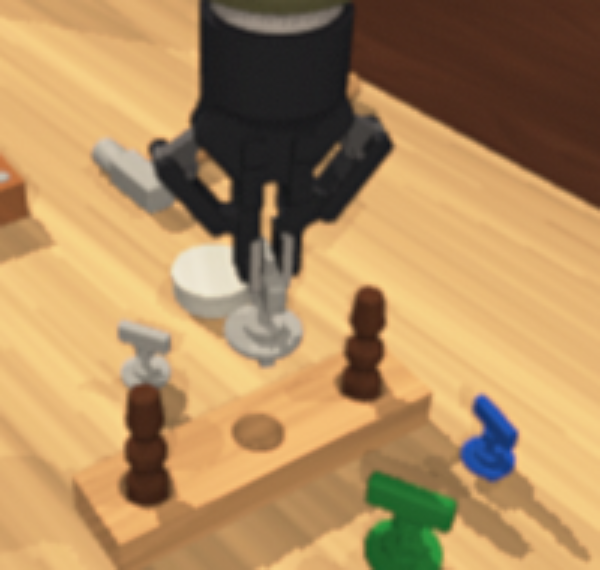

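Emit:
send_rows --grip '[255,255,255,255,255]' --pt "0 -10 -15" --pt "0 -20 -30" --pt "0 -31 -46" --pt "0 -42 -62" --pt "0 -52 -78" --twist '[-5.5,-11,-16.5,-22,-27.6]'

```text
clock: 6.97
position: [0.5428, -0.1736, 0.1489]
ee_rot: [0.499, 0.502, -0.499, 0.501]
ft_force: [0.6, 0.4, -1.3]
grip_width: 0.107
```

Emit:
send_rows --grip '[255,255,255,255,255]' --pt "0 -2 -18" --pt "0 -4 -37" --pt "0 -6 -56" --pt "0 -8 -74" --pt "0 -11 -93" --twist '[-5.5,-11,-16.5,-22,-27.6]'

```text
clock: 7.38
position: [0.5319, -0.0809, 0.149]
ee_rot: [0.365, 0.606, -0.365, 0.606]
ft_force: [0.3, 0.6, -1.2]
grip_width: 0.107
```

Emit:
send_rows --grip '[255,255,255,255,255]' --pt "0 7 -17" --pt "0 14 -35" --pt "0 20 -52" --pt "0 27 -70" --pt "0 34 -87" --twist '[-5.5,-11,-16.5,-22,-27.6]'

```text
clock: 7.8
position: [0.5215, 0.0121, 0.149]
ee_rot: [0.21, 0.676, -0.21, 0.675]
ft_force: [0.8, 0.5, -2.4]
grip_width: 0.11
```

Emit:
send_rows --grip '[255,255,255,255,255]' --pt "0 18 -16" --pt "0 36 -31" --pt "0 54 -47" --pt "0 71 -62" --pt "0 71 -62" --twist '[-6.9,-13.8,-20.7,-27.6,-27.6]'

```text
clock: 8.22
position: [0.5104, 0.11, 0.1489]
ee_rot: [0.04, 0.706, -0.039, 0.706]
ft_force: [-0.1, 0.6, -2.1]
grip_width: 0.11
```

Emit:
send_rows --grip '[255,255,255,255,255]' --pt "0 0 0" --pt "0 0 0" --pt "0 0 0" --pt "0 0 0" --pt "0 0 0" --twist '[0,0,0,0,0]'

```text
clock: 8.63
position: [0.5118, 0.1041, 0.1493]
ee_rot: [0.045, 0.706, -0.045, 0.706]
ft_force: [-0.4, 1.1, -2.4]
grip_width: 0.107
```

```bash
python3 plan.py 0.5115 0.1046 0.11 83 1; python3 - <<'E'
from h import *
for n in("side","top"):
    p,d=viewer.camera(n);np.save(f"pics/{n}3.npy",d);cv2.imwrite(f"pics/{n}3.png",p)
    print(monitor.get_obs()["position"])
    for t in("tbolt","bar","collar"):print(n,t,[(np.round(r["position"],1),round(r["score"],2)) for r in viewer.spot_point(t,n)])
a=cv2.imread("pics/side3.png");cv2.imwrite("pics/a3.png",cv2.resize(a[110:260,110:310],None,fx=4,fy=4))
a=cv2.imread("pics/top3.png");cv2.imwrite("pics/b3.png",cv2.resize(a[200:340,100:300],None,fx=4,fy=4))
E
```

```text
now [511.8 104.1 149.3] yaw 82.73 clk 8.63 F [-0.4  1.1 -2.4] T [-0.03  0.01 -0.  ] w 0.107
call 0 end off [39.3  0.5 -0.4] twist -0.27
[0.51177337 0.10424353 0.14928978]
side tbolt [(array([186.7, 185.7]), 0.92), (array([380.5, 305.4]), 0.71), (array([353.7, 338.2]), 0.6), (array([269.5, 278.6]), 0.59)]
side bar [(array([355.8, 314.8]), 0.92), (array([269.7, 261.2]), 0.57)]
side collar [(array([356.7, 335.3]), 0.71), (array([380.6, 301. ]), 0.7), (array([268.5, 274.1]), 0.65), (array([185. , 184.1]), 0.6)]
[0.51174759 0.10477513 0.14933037]
top tbolt [(array([438.3, 247.8]), 0.91), (array([421.8, 195.8]), 0.7), (array([181.2, 273.5]), 0.61), (array([328.5, 261.7]), 0.54)]
top bar [(array([449. , 239.8]), 0.96), (array([434.9, 195.4]), 0.75), (array([329.4, 254.1]), 0.57), (array([171. , 270.6]), 0.49), (array([232.6, 142.4]), 0.46)]
top collar [(array([443.9, 245.7]), 0.7), (array([429.6, 195.9]), 0.66), (array([332.5, 253.9]), 0.55), (array([179.4, 275.6]), 0.41)]
```

View pics/a3.png

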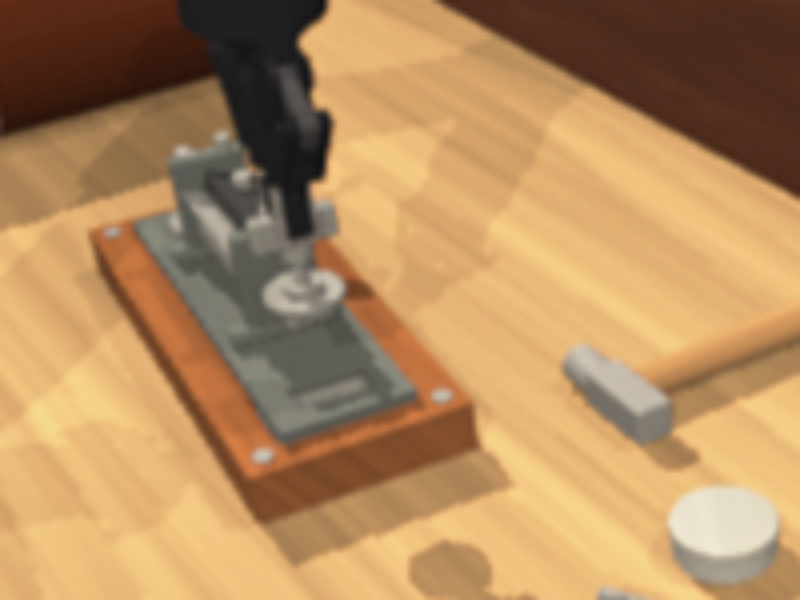

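View pics/b3.png

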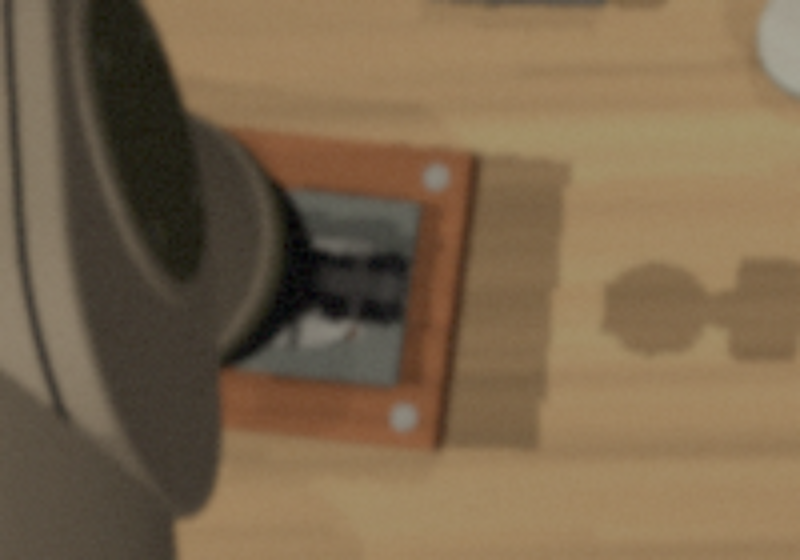

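```bash
python3 - <<'E'
from h import *
from scipy.optimize import least_squares
for n in("side","top"):
    d=np.load(f"pics/{n}3.npy");W=cloud(d,n)
    r=np.hypot(W[...,0]-.5118,W[...,1]-.1043)
    for lo,hi in((.105,.119),):
        m=(r<.035)&(W[...,2]>lo)&(W[...,2]<hi)&(d>0)
        P=W[m];print(n,m.sum(),P.mean(0).round(4), cv2.minEnclosingCircle(P[:,:2].astype(np.float32)*1000))
        # ellipse fit in image
        if n=="side":
            e=cv2.findContours(m.astype(np.uint8),cv2.RETR_EXTERNAL,cv2.CHAIN_APPROX_NONE)[0]
            e=max(e,key=cv2.contourArea)[:,0]
            v0=e[e[:,1]>np.median(e[:,1])]
            # predicted outline lower edge: circle at z=.1098 (under) & .115
            z=.1148
            Q=np.array([onplane(q+0.0,.1125,n)[:2] for q in e])
            c=cv2.fitEllipse((Q*1000).astype(np.float32));print(c, cv2.minEnclosingCircle((Q*1000).astype(np.float32)))
    if n=="side":
        m=(r<.04)&(W[...,2]>.134)&(W[...,2]<.16)&(d>0);P=W[m];print("bar ends",cv2.minAreaRect(P[:,:2].astype(np.float32)*1000),P[:,2].max(),len(P))
E
```

```text
side 146 [0.5077 0.0949 0.1137] ((509.89666748046875, 101.18097686767578), 23.92119598388672)
((509.7532043457031, 99.59017181396484), (43.40643310546875, 46.84724426269531), 151.22140502929688) ((510.4497375488281, 100.13029479980469), 25.1529483795166)
bar ends ((509.19647216796875, 93.7783203125), (19.177183151245117, 50.40523147583008), 77.4820327758789) 0.15989096371005526 142
top 81 [0.5012 0.0987 0.1143] ((512.08642578125, 101.39645385742188), 22.664579391479492)
```

```bash
python3 - <<'E'
from h import *
out=[]
for n,(r0,c0) in(("top",(245,150)),("side",(140,150))):
    a=cv2.imread(f"pics/{n}3.png");s=8
    im=cv2.resize(a[r0:r0+60,c0:c0+60],None,fx=s,fy=s,interpolation=cv2.INTER_CUBIC)
    for c,col in(((.5118,.1043),(0,0,255)),((.5118,.1013),(0,255,0))):
      for z in(.115,.110):
        pts=[(topix([c[0]+.023*np.cos(t),c[1]+.023*np.sin(t),z],n)-[c0,r0]+.5)*s-.5 for t in np.linspace(0,6.283,60)]
        cv2.polylines(im,[np.int32(pts)],True,col,1)
    out.append(im[:, :400])
cv2.imwrite("pics/c3.png",np.hstack(out))
E
```

```text
(no output)
```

View pics/c3.png

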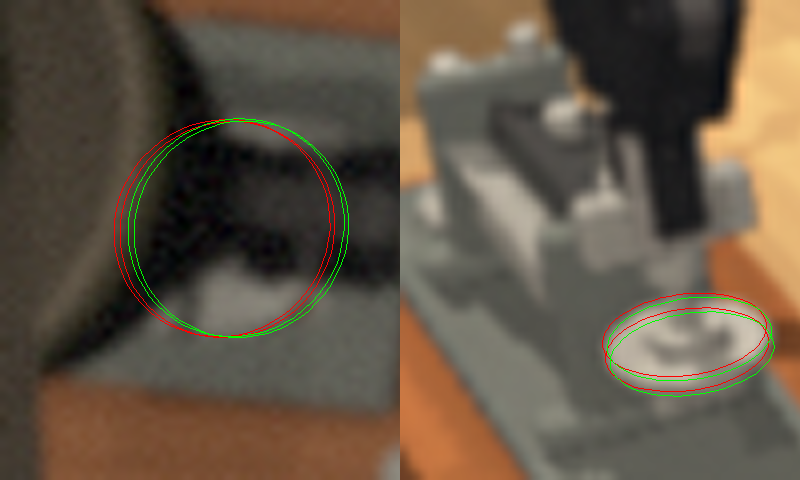

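```bash
cat > ov.py <<'E'
from h import *
def bolt(im,n,c,yaw,zo,r0,c0,s,col,tilt=0):
    a=np.radians(yaw);ex=np.array([np.cos(a),np.sin(a),0]);ey=np.array([-np.sin(a),np.cos(a),0]);
    t=np.radians(tilt);Z=np.array([0,0,1.])*np.cos(t)+ey*np.sin(t);Y=ey*np.cos(t)-np.array([0,0,1.])*np.sin(t)
    pv=np.array([c[0],c[1],zo+.060])
    def P(x,y,z): return (topix(pv+ex*x+Y*y+Z*(z-.060),n)-[c0,r0]+.5)*s-.5
    def box(hx,hy,z0,z1):
        for z in(z0,z1): cv2.polylines(im,[np.int32([P(i*hx,j*hy,z) for i,j in((1,1),(1,-1),(-1,-1),(-1,1))])],True,col,1)
        for i,j in((1,1),(1,-1),(-1,-1),(-1,1)): cv2.line(im,np.int32(P(i*hx,j*hy,z0)),np.int32(P(i*hx,j*hy,z1)),col,1)
    box(.025,.006,.050,.070);box(.013,.0045,0,.007)
    for z in(.015,.020): cv2.polylines(im,[np.int32([P(.023*np.cos(q),.023*np.sin(q),z) for q in np.linspace(0,6.283,50)])],True,col,1)
E
python3 - <<'E'
from ov import *
n="side";r0,c0,s=140,155,8
a=cv2.imread(f"pics/{n}3.png");out=[]
for c,t in(((.5118,.1043),0),((.5118,.1043),3.4)):
    im=cv2.resize(a[r0:r0+60,c0:c0+50],None,fx=s,fy=s,interpolation=cv2.INTER_CUBIC)
    bolt(im,n,c,-7.2,.0948,r0,c0,s,(0,0,255),t)
    bolt(im,n,(c[0],c[1]-.003),-7.2,.0948,r0,c0,s,(0,255,0),0) if t==0 else 0
    out.append(im)
cv2.imwrite("pics/d3.png",np.hstack(out))
E
```

```text
(no output)
```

View pics/d3.png

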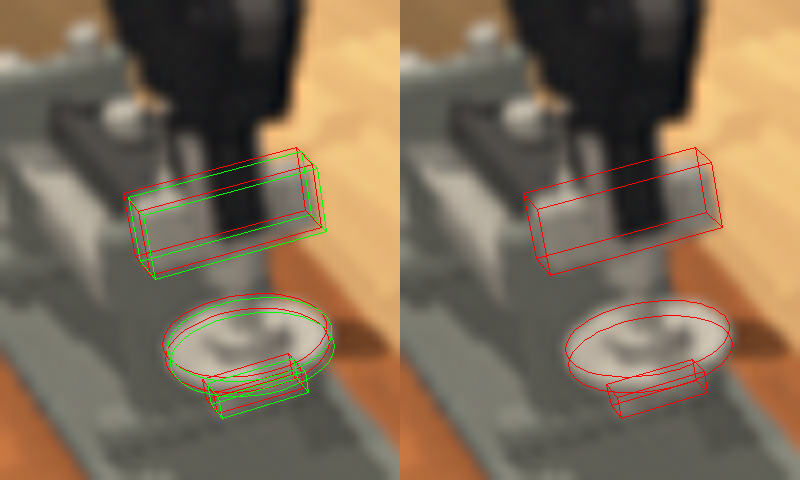

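```bash
python3 - <<'E'
from h import *
d=np.load("pics/side3.npy");W=cloud(d,"side")
a=np.radians(-7.2);ex=np.array([np.cos(a),np.sin(a),0]);ey=np.array([-np.sin(a),np.cos(a),0])
L=W-np.array([.5118,.1043,.0948]);X=L@ex;Y=L@ey;Z=L[...,2]
for lo,hi in((-.026,-.013),(.013,.026)):
  for z0,z1 in((.046,.054),(.054,.060),(.06,.066),(.066,.074)):
    m=(X>lo)&(X<hi)&(abs(Y)<.03)&(Z>z0)&(Z<z1)&(d>0)
    print(lo,z0,m.sum(),np.percentile(Y[m]*1000,[10,50,90]).round(1) if m.sum() else '')
m=(abs(X)<.03)&(abs(Y)<.03)&(Z>.045)&(Z<.08);print("X range bar",np.percentile(X[m&(abs(Y)<.015)],[1,99]))
m=(abs(X)<.03)&(abs(Y)<.03)&(Z>.008)&(Z<.024);print("flange X",np.percentile(X[m],[1,99]),"Y",np.percentile(Y[m],[1,99]))
E
```

```text
-0.026 0.046 9 [-7.7 -6.9 -6.2]
-0.026 0.054 15 [-8.1 -7.2 -3.4]
-0.026 0.06 18 [-8.5 -7.  -4.3]
-0.026 0.066 20 [-7.1 -4.3  1.3]
0.013 0.046 7 [-8.7 -7.6 -7. ]
0.013 0.054 11 [-8.3 -8.  -5.7]
0.013 0.06 11 [-8.2 -7.4 -5.8]
0.013 0.066 16 [-8.4 -6.1 -0.7]
X range bar [-0.02547628  0.02325322]
flange X [-0.02240106  0.02099575] Y [-0.02532547  0.01851833]
```

Emit:
send_rows --grip '[255,255,255,255,255]' --pt "12 1 0" --pt "24 3 0" --pt "36 3 0" --pt "46 3 0" --pt "46 3 0" --twist '[-0.3,-0.3,-0.3,-0.3,-0.3]'

```text
clock: 9.45
position: [0.5106, 0.1076, 0.1008]
ee_rot: [0.042, 0.707, -0.043, 0.705]
ft_force: [-1.3, -0.1, -2.7]
grip_width: 0.109
```

Emit:
send_rows --grip '[255,255,255,255,255]' --pt "0 0 0" --pt "0 0 0" --pt "0 0 0" --pt "0 0 0" --pt "0 0 0" --twist '[0,0,0,0,0]'

```text
clock: 9.87
position: [0.5123, 0.108, 0.1038]
ee_rot: [0.042, 0.706, -0.042, 0.706]
ft_force: [-0.5, -0.3, -1.9]
grip_width: 0.111
```

```bash
python3 plan.py 0.5122 0.1073 0.095 83 1; python3 - <<'E'
from ov import *
out=[]
o=monitor.get_obs()["position"]
for n,r0,c0 in(("side",165,165),("top",245,150)):
    p,d=viewer.camera(n);np.save(f"pics/{n}4.npy",d);s=8
    im=cv2.resize(p[r0:r0+60,c0:c0+50],None,fx=s,fy=s,interpolation=cv2.INTER_CUBIC)
    cv2.imwrite(f"pics/{n}4raw.png",im)
    for hx,hy,z,c in((.0235,.012,.043,(.5202,.1053)),(.0141,.0056,.035,(.5115,.1046))):
        a=np.radians(-7);ex=np.array([np.cos(a),np.sin(a),0]);ey=np.array([-np.sin(a),np.cos(a),0])
        pt=[(topix(np.array([*c,z])+ex*i*hx+ey*j*hy,n)-[c0,r0]+.5)*s-.5 for i,j in((1,1),(1,-1),(-1,-1),(-1,1))]
        cv2.polylines(im,[np.int32(pt)],True,(255,0,0),1)
    bolt(im,n,(o[0]-.0008,o[1]-.0027),-7,o[2]-.0545,r0,c0,s,(0,255,0))
    out.append(im)
cv2.imwrite("pics/e4.png",np.hstack(out))
E
```

```text
now [512.3 108.  103.8] yaw 83.14 clk 9.87 F [-0.5 -0.3 -1.9] T [-0.   -0.03  0.01] w 0.111
call 0 end off [ 8.8 -0.7 -0.1] twist 0.14
```

View pics/e4.png

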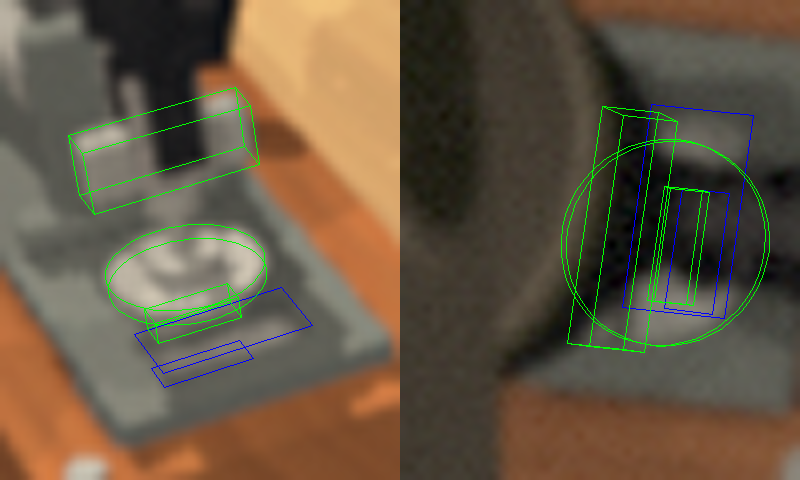

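Emit:
send_rows --grip '[255,255,255,255,255]' --pt "4 0 0" --pt "8 -1 0" --pt "12 -1 0" --pt "12 -1 0" --pt "12 -1 0" --twist '[0,0,0,0,0]'

```text
clock: 10.38
position: [0.5116, 0.1068, 0.0908]
ee_rot: [0.042, 0.706, -0.042, 0.706]
ft_force: [-0.7, -0.0, -1.7]
grip_width: 0.109
```

Emit:
send_rows --grip '[255,255,255,255,255]' --pt "1 0 0" --pt "2 0 0" --pt "2 0 0" --pt "2 0 0" --pt "2 0 0" --twist '[0,0,0,0,0]'

```text
clock: 10.8
position: [0.5122, 0.107, 0.0896]
ee_rot: [0.042, 0.706, -0.042, 0.706]
ft_force: [-0.4, 0.1, 1.3]
grip_width: 0.107
```

```bash
python3 plan.py 0.5122 0.1073 0.089 83 1
```

```text
now [512.2 107.   89.6] yaw 83.14 clk 10.8 F [-0.4  0.1  1.3] T [-0.1   0.1   0.01] w 0.107
call 0 end off [0.6 0.3 0. ] twist 0.14
```

Emit:
send_rows --grip '[255,255,255,255,255]' --pt "0.5 0 0" --pt "1 0 0" --pt "1 0 0" --pt "1 0 0" --pt "1 0 0" --twist '[0,0,0,0,0]'

```text
clock: 11.22
position: [0.5125, 0.107, 0.0893]
ee_rot: [0.043, 0.705, -0.042, 0.706]
ft_force: [-3.5, -2.0, 9.7]
grip_width: 0.108
```

```bash
python3 plan.py 0.5122 0.1073 0.089 83 1
```

```text
now [512.5 107.   89.3] yaw 83.14 clk 11.22 F [-3.5 -2.   9.7] T [-0.26  0.71  0.02] w 0.108
call 0 end off [ 0.3  0.3 -0.3] twist 0.14
```

Emit:
send_rows --grip '[255,255,255,255,255]' --pt "-0.5 0.5 0" --pt "-0.4 1.2 0" --pt "-0.4 1.2 0" --pt "-0.4 1.2 0" --pt "-0.4 1.2 0" --twist '[0,0,0,0,0]'

```text
clock: 11.63
position: [0.5124, 0.1075, 0.0894]
ee_rot: [0.042, 0.706, -0.043, 0.706]
ft_force: [-2.7, -1.5, 7.4]
grip_width: 0.108
```

Emit:
send_rows --grip '[255,255,255,255,255]' --pt "0 0 0.4" --pt "0 0 0.8" --pt "0 0 1.2" --pt "0 0 1.2" --pt "0 0 1.2" --twist '[0,0,0,0,0]'

```text
clock: 12.05
position: [0.513, 0.1075, 0.0893]
ee_rot: [0.042, 0.706, -0.043, 0.706]
ft_force: [-6.1, -2.6, 9.9]
grip_width: 0.107
```

```bash
python3 plan.py 0.5122 0.1073 0.089 83 1
```

```text
now [513.  107.5  89.3] yaw 83.12 clk 12.05 F [-6.1 -2.6  9.9] T [-0.72  1.45  0.02] w 0.107
call 0 end off [ 0.3 -0.3 -0.8] twist 0.12
```

Emit:
send_rows --grip '[255,255,255,255,255]' --pt "-2.5 0 -0.6" --pt "-2.5 0 -1.2" --pt "-1 0 -1.2" --pt "0 0 -1.2" --pt "0 0 -1.2" --twist '[0,0,0,0,0]'

```text
clock: 12.47
position: [0.5126, 0.1083, 0.0895]
ee_rot: [0.043, 0.706, -0.042, 0.706]
ft_force: [-3.9, -0.3, 9.9]
grip_width: 0.106
```

```bash
python3 plan.py 0.5122 0.1073 0.089 83 1
```

```text
now [512.6 108.3  89.5] yaw 83.14 clk 12.47 F [-3.9 -0.3  9.9] T [-0.16  0.88  0.02] w 0.106
call 0 end off [ 0.5 -1.  -0.2] twist 0.14
```

Emit:
send_rows --grip '[255,255,255,255,255]' --pt "-2.5 0.5 0" --pt "-2.5 1 0" --pt "-1 1 0" --pt "0 1 0" --pt "0 1 0" --twist '[0,0,0,0,0]'

```text
clock: 12.88
position: [0.5127, 0.1093, 0.0895]
ee_rot: [0.043, 0.706, -0.042, 0.706]
ft_force: [-2.8, -0.9, 10.4]
grip_width: 0.108
```

Emit:
send_rows --grip '[255,255,255,255,255]' --pt "-2.5 -1 0" --pt "-2.5 -3.4 0" --pt "-1 -3.4 0" --pt "0 -3.4 0" --pt "0 -3.4 0" --twist '[0,0,0,0,0]'

```text
clock: 13.3
position: [0.5114, 0.1056, 0.088]
ee_rot: [0.042, 0.706, -0.042, 0.706]
ft_force: [-0.2, 0.1, -3.0]
grip_width: 0.106
```

```bash
python3 plan.py 0.5122 0.1073 0.089 83 1
```

```text
now [511.4 105.6  88. ] yaw 83.14 clk 13.3 F [-0.2  0.1 -3. ] T [0.   0.03 0.03] w 0.106
call 0 end off [-1.   1.8  0.6] twist 0.14
```

Emit:
send_rows --grip '[255,255,255,255,255]' --pt "1 0 0" --pt "2 0 0" --pt "3 0 0" --pt "3 0 0" --pt "3 0 0" --twist '[0,0,0,0,0]'

```text
clock: 13.72
position: [0.5117, 0.1057, 0.0855]
ee_rot: [0.042, 0.706, -0.042, 0.706]
ft_force: [-1.0, -0.5, -1.8]
grip_width: 0.107
```

```bash
python3 plan.py 0.5114 0.1056 0.067 83 1
```

```text
now [511.7 105.7  85.5] yaw 83.14 clk 13.72 F [-1.  -0.5 -1.8] T [ 0.01  0.15 -0.04] w 0.107
call 0 end off [18.5 -0.1 -0.3] twist 0.14
```

Emit:
send_rows --grip '[255,255,255,255,255]' --pt "1 0 0" --pt "2 0 0" --pt "3 0 0" --pt "4 0 0" --pt "4 0 0" --twist '[0,0,0,0,0]'

```text
clock: 14.13
position: [0.5118, 0.1057, 0.0818]
ee_rot: [0.042, 0.706, -0.042, 0.706]
ft_force: [-2.5, -0.1, 2.6]
grip_width: 0.109
```

Emit:
send_rows --grip '[255,255,255,255,255]' --pt "1 0 0" --pt "2 0 0" --pt "3 0 0" --pt "4 0 0" --pt "4 0 0" --twist '[0,0,0,0,0]'

```text
clock: 14.55
position: [0.5119, 0.1057, 0.078]
ee_rot: [0.042, 0.706, -0.042, 0.706]
ft_force: [-4.3, -1.1, 6.4]
grip_width: 0.105
```

```bash
python3 plan.py 0.5114 0.1056 0.070 83 1
```

```text
now [511.9 105.7  78. ] yaw 83.14 clk 14.55 F [-4.3 -1.1  6.4] T [-0.11  0.97  0.01] w 0.105
call 0 end off [ 8.  -0.1 -0.5] twist 0.14
```

Emit:
send_rows --grip '[255,255,255,255,255]' --pt "1 0 -0.5" --pt "2 0 -0.5" --pt "3 0 -0.5" --pt "4 0 -0.5" --pt "4 0 -0.5" --twist '[0,0,0,0,0]'

```text
clock: 14.97
position: [0.5118, 0.1056, 0.0743]
ee_rot: [0.043, 0.706, -0.042, 0.706]
ft_force: [-4.2, -1.2, 8.4]
grip_width: 0.11
```

Emit:
send_rows --grip '[255,255,255,255,255]' --pt "1 0 0" --pt "2 0 0" --pt "3 0 0" --pt "4.5 0 -0.3" --pt "4.5 0 -0.3" --twist '[0,0,0,0,0]'

```text
clock: 15.38
position: [0.5117, 0.1056, 0.07]
ee_rot: [0.043, 0.705, -0.042, 0.706]
ft_force: [-5.0, -2.0, 12.0]
grip_width: 0.104
```

```bash
python3 plan.py 0.5114 0.1056 0.070 83 1
```

```text
now [511.7 105.6  70. ] yaw 83.12 clk 15.38 F [-5. -2. 12.] T [-0.29  1.03 -0.03] w 0.104
call 0 end off [-0.  -0.1 -0.3] twist 0.12
```

Emit:
send_rows --grip '[255,255,255,255,255]' --pt "0 0 0" --pt "0 0 0" --pt "0 0 0" --pt "0 0 0" --pt "0 0 0" --twist '[3,7,11,15,15]'

```text
clock: 15.8
position: [0.5127, 0.1061, 0.0707]
ee_rot: [0.136, 0.693, -0.135, 0.695]
ft_force: [-1.8, -0.6, 11.1]
grip_width: 0.11
```

```bash
python3 plan.py 0.5114 0.1056 0.070 -7 1
```

```text
now [512.7 106.1  70.7] yaw 67.88 clk 15.8 F [-1.8 -0.6 11.1] T [-0.19  0.38  0.  ] w 0.11
call 0 end off [ 0.7 -0.9 -1. ] twist 74.88
```

Turns freely (no torque about z). I'll continue in stages, pressing 0.7 mm deeper.

Emit:
send_rows --grip '[255,255,255,255,255]' --pt "0.5 0 -0.5" --pt "0.5 0 -0.5" --pt "0.5 0 -0.5" --pt "0.5 0 -0.5" --pt "0.5 0 -0.5" --twist '[5,11,17,23,25]'

```text
clock: 16.22
position: [0.5128, 0.1064, 0.0704]
ee_rot: [0.284, 0.647, -0.282, 0.649]
ft_force: [0.3, 0.3, 10.5]
grip_width: 0.105
```

```bash
python3 plan.py 0.5114 0.1056 0.070 -7 1
```

```text
now [512.8 106.4  70.4] yaw 42.79 clk 16.22 F [ 0.3  0.3 10.5] T [-0.07  0.    0.17] w 0.105
call 0 end off [ 0.4 -1.5 -0.4] twist 49.79
```

Emit:
send_rows --grip '[255,255,255,255,255]' --pt "0.5 0 0" --pt "0.5 0 0" --pt "0.5 0 0" --pt "0.5 0 0" --pt "0.5 0 0" --twist '[5,11,17,23,25]'

```text
clock: 16.63
position: [0.5129, 0.1064, 0.07]
ee_rot: [0.418, 0.57, -0.415, 0.572]
ft_force: [0.4, -0.0, 11.1]
grip_width: 0.11
```

```bash
python3 plan.py 0.5114 0.1056 0.070 -7 1
```

```text
now [512.9 106.4  70. ] yaw 17.79 clk 16.63 F [ 0.4 -0.  11.1] T [-0.07 -0.15  0.14] w 0.11
call 0 end off [-0.  -1.6  0.3] twist 24.79
```

Emit:
send_rows --grip '[255,255,255,255,255]' --pt "0 0 0" --pt "0 0 0" --pt "0 0 0" --pt "0 0 0" --pt "0 0 0" --twist '[5,10,15,20,22]'

```text
clock: 17.05
position: [0.5129, 0.1064, 0.0699]
ee_rot: [0.519, 0.481, -0.516, 0.482]
ft_force: [0.3, -0.5, 11.9]
grip_width: 0.108
```

Emit:
send_rows --grip '[255,255,255,255,255]' --pt "0 0 0" --pt "0 0 0" --pt "0 0 0" --pt "0 0 0" --pt "0 0 0" --twist '[1,2,3,3,3]'

```text
clock: 17.47
position: [0.5129, 0.1064, 0.07]
ee_rot: [0.531, 0.468, -0.527, 0.47]
ft_force: [0.3, -0.1, 11.4]
grip_width: 0.107
```

```bash
python3 plan.py 0.5114 0.1056 0.070 -7 1; python3 - <<'E'
from ov import *
o=monitor.get_obs()["position"]
for n,r0,c0 in(("side",165,155),):
    p,d=viewer.camera(n);s=8
    im=cv2.resize(p[r0:r0+60,c0:c0+60],None,fx=s,fy=s,interpolation=cv2.INTER_CUBIC)
    cv2.imwrite("pics/f5.png",im)
E
```

```text
now [512.9 106.4  70. ] yaw -6.86 clk 17.47 F [ 0.3 -0.1 11.4] T [-0.11 -0.11  0.08] w 0.107
call 0 end off [-0.  -1.4  1. ] twist 0.14
```

View pics/f5.png

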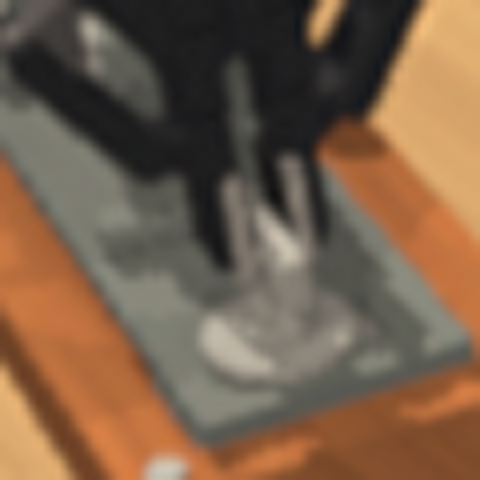

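Emit:
send_rows --grip '[255,255,255,255,255]' --pt "-1 0 0" --pt "-2 0 0" --pt "-3.5 0 0" --pt "-5 0 0" --pt "-5 0 0" --twist '[0,0,0,0,0]'

```text
clock: 17.93
position: [0.5128, 0.1064, 0.0749]
ee_rot: [0.531, 0.468, -0.527, 0.47]
ft_force: [1.3, 0.0, 9.5]
grip_width: 0.106
```

```bash
python3 plan.py 0.5114 0.1056 0.0765 -7 1
```

```text
now [512.8 106.4  74.9] yaw -6.85 clk 17.93 F [1.3 0.  9.5] T [-0.09 -0.29  0.08] w 0.106
call 0 end off [-1.6 -1.3  1. ] twist 0.15
```

Emit:
send_rows --grip '[255,255,255,255,255]' --pt "-0.5 0 0" --pt "-1 0 0" --pt "-1.5 0 0" --pt "-1.5 0 0" --pt "-1.5 0 0" --twist '[0,0,0,0,0]'

```text
clock: 18.35
position: [0.5128, 0.1064, 0.0761]
ee_rot: [0.531, 0.468, -0.527, 0.47]
ft_force: [2.9, -0.4, 6.6]
grip_width: 0.11
```

```bash
python3 plan.py 0.5114 0.1056 0.0765 -7 1
```

```text
now [512.8 106.4  76.1] yaw -6.85 clk 18.35 F [ 2.9 -0.4  6.6] T [-0.   -0.5   0.03] w 0.11
call 0 end off [-0.4 -1.3  1. ] twist 0.15
```

Now release gently, then retreat.

Emit:
send_rows --grip '[225,215,205,195,180]' --pt "0 0 0" --pt "0 0 0" --pt "0 0 0" --pt "0 0 0" --pt "0 0 0" --twist '[0,0,0,0,0]' --newtons 30

```text
clock: 18.77
position: [0.5104, 0.1059, 0.0745]
ee_rot: [-0.529, -0.469, 0.529, -0.469]
ft_force: [0.1, 0.4, 0.3]
grip_width: 0.293
```

Emit:
send_rows --grip '[150,130,120,120,120]' --pt "0 0 0" --pt "0 0 0" --pt "0 0 0" --pt "0 0 0" --pt "0 0 0" --twist '[0,0,0,0,0]'

```text
clock: 19.18
position: [0.5106, 0.106, 0.0747]
ee_rot: [0.529, 0.469, -0.529, 0.469]
ft_force: [0.3, -0.3, -0.2]
grip_width: 0.529
```

Emit:
send_rows --grip '[120,120,120,120,120]' --pt "-15 0 0" --pt "-35 0 0" --pt "-60 0 0" --pt "-90 0 0" --pt "-120 0 0" --twist '[0,0,0,0,0]'

```text
clock: 19.6
position: [0.5101, 0.1057, 0.1958]
ee_rot: [-0.529, -0.469, 0.529, -0.469]
ft_force: [0.7, 1.8, -0.0]
grip_width: 0.53
```

Emit:
send_rows --grip '[120,120,120,120,120]' --pt "0 -5 -40" --pt "0 -10 -80" --pt "0 -15 -120" --pt "0 -15 -160" --pt "0 -15 -190" --twist '[0,0,0,0,0]'

```text
clock: 20.02
position: [0.5174, 0.3004, 0.1946]
ee_rot: [0.529, 0.47, -0.528, 0.469]
ft_force: [0.3, -1.2, 0.4]
grip_width: 0.531
```

```bash
python3 plan.py 0.5114 0.1056 0.0765 -7 1; python3 - <<'E'
from ov import *
out=[]
for n,r0,c0 in(("side",160,155),("top",245,150)):
    p,d=viewer.camera(n);s=8;np.save(f"pics/{n}6.npy",d);cv2.imwrite(f"pics/{n}6.png",p)
    W=cloud(d,n);z=W[...,2]
    m=(np.hypot(W[...,0]-.512,W[...,1]-.105)<.04)&(z>.07)&(d>0)&(z<.12)
    if m.sum(): print(n,m.sum(),cv2.minAreaRect(W[m][:,:2].astype(np.float32)*1000),np.percentile(z[m],[50,90]))
    out.append(cv2.resize(p[r0:r0+60,c0:c0+50],None,fx=s,fy=s,interpolation=cv2.INTER_CUBIC))
cv2.imwrite("pics/g6.png",np.hstack(out))
E
```

```text
now [517.4 300.4 194.6] yaw -6.7 clk 20.02 F [ 0.3 -1.2  0.4] T [ 0.01 -0.04 -0.05] w 0.531
call 0 end off [118.1  16.7 194.2] twist 0.3
side 124 ((510.11041259765625, 102.46835327148438), (50.67023849487305, 13.321889877319336), 82.89306640625) [0.08844021 0.09164897]
top 222 ((513.6331176757812, 105.43602752685547), (49.46592330932617, 16.20457649230957), 88.54379272460938) [0.09145334 0.09332972]
```

View pics/g6.png

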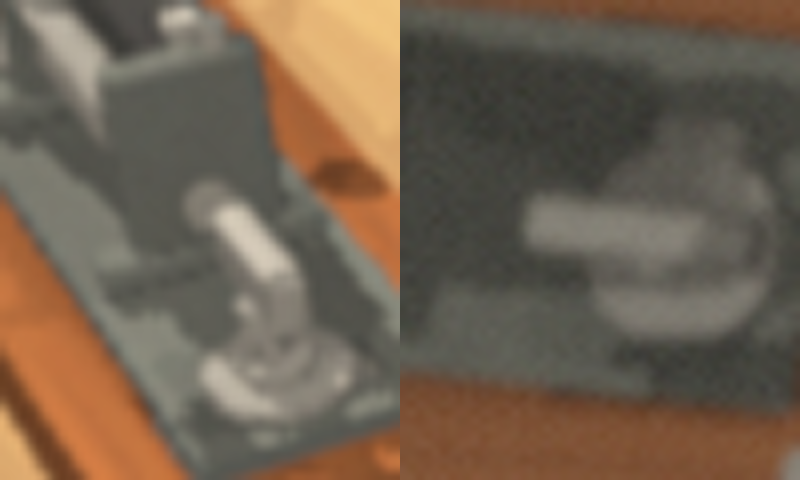

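```bash
python3 - <<'E'
from h import *
d=np.load("pics/top6.npy");W=cloud(d,"top");z=W[...,2]
r=np.hypot(W[...,0]-.512,W[...,1]-.105)
m=(r<.04)&(z>.086)&(z<.1);print("bar",cv2.minAreaRect(W[m][:,:2].astype(np.float32)*1000),np.median(z[m]),W[m].mean(0))
m=(r<.04)&(z>.046)&(z<.052);print("flange",cv2.minEnclosingCircle(W[m][:,:2].astype(np.float32)*1000),m.sum(),np.median(z[m]))
for k in("top6","top0"):
    pass
a=cv2.imread("pics/top0.png").astype(int);b=cv2.imread("pics/top6.png").astype(int)
df=abs(a-b).max(2)[150:320,290:480]>40;print("changed px near rack",df.sum())
df=abs(a-b).max(2)[70:225,200:330]>40;print("near mallet/tin",df.sum())
manip.hand_in()
E
```

```text
bar ((513.4573364257812, 105.60736083984375), (49.86909484863281, 12.035307884216309), 83.02384185791016) 0.09180291922214368 [0.51325856 0.10516864 0.09149433]
flange ((507.32037353515625, 109.14876556396484), 35.201656341552734) 272 0.04825343511708695
changed px near rack 359
near mallet/tin 0
the job is handed in; nothing more can be done
```

The T-bolt is locked in the splitter's free end, and I handed the job in at about 20 s. `hand_in` gives no verdict.

- **Picking it up:** I took the larger grey bolt from the middle hole of the tool block and carried it to the slot. The camera put the slot about 9 mm off the seat towards -x.
- **Finding the slot:** The first probes met the plate at about 10–13 N. A hop of about 3.4 mm towards -y dropped the head into the slot.
- **Locking it:** I pushed down to about 19.5 mm below the seat with about 14 N and turned it 90° clockwise. It then rose with the spring into the groove and I let go.

**Last checks, all after release:**
- **Height:** The bar's top is at 91.8 mm; 92 mm is expected when the bolt is locked.
- **Direction:** The bar points along 83.0°, matching the splitter's y axis at 83°.
- **Position:** The bar's centre is about 7 mm from the opening's centre, and the limit is 14 mm.
- **Robot:** The gripper is clear of the work.
- **Bystanders:** Nothing changed in the picture near the tin and mallet. 359 pixels changed around the tool block, which I put down to the removed bolt and its shadow. I did not check the slickers separately.

**Checks that failed or disagreed:**
- My circle fit of the flange after release was useless: it mixed in other surfaces and gave a 35 mm radius. The bolt's upright stance is therefore judged only from the pictures and the bar's pose.
- While the bolt was held, the flange looked about 3 mm towards -y of the tool position in both cameras. I corrected for that, and it was roughly 1–1.5 mm too much, as the probing then showed.

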